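Set the running clearance of a spindle with its knurled end cap

ROBOT

A 6-joint arm with a two-finger parallel gripper is mounted at the origin on a cart in front of the work surface, level with it; the furniture and walls round the work are solid. World frame = base frame: x ahead of the robot, y to its left, z up, the work surface at z = 0. Lengths are in mm, angles in rad, forces in N, time in s.
With the tool pointing down it reaches from about 350 to 775 mm from the base axis. Payload 7.3 kg.
Tool frame: the origin (TCP) lies midway between the tips of the shut fingers; the grasp point (between the pads) lies 19 mm behind it; z points along the fingers, y is the line along which they close (so a half turn about z gives the same grasp; the last joint's range is limited). The gripper opens to 92 mm and grips with 3 to 60 N. Pads are 19 mm wide; open, the fingers measure 130 mm over their backs; the gripper's body (75 mm by 190 mm) begins 47 mm behind the grasp point.
Start: joints at [-1.262, 0.342, 1.524, -0, 1.275, -0.146], TCP at [230.648, -471.645, 203.441] pointing down, gripper open.
Joint ranges: [-2.53, 2.53], [-0.77, 2.02], [0.04, 2.7], [-1, 4.14], [0.28, 2.66], [-3.11, 3.11]. Speed limits (rad/s): [2.57, 2.57, 3.14, 3.14, 3.14, 3.14].

INTERFACE

Orientations are given as [roll, pitch, yaw] about the fixed x, y, z axes, in that order (R = Rz(yaw) Ry(pitch) Rx(roll)).
In Python, from plant import bot gives the robot as it stands.
- The arm moves only by the tool jog_arm, never from a script. Its arguments are lists of equal length, an entry for each row: "dp": the shift along the tool's x, y, z in m, a list of three; "twist": the turn about the tool's z in degrees. A call has 1 to 10 rows; each row shifts and turns the commanded pose from where the row before left it, along the tool's axes as they then stand; what a row does not reach is not made up. A row lasts 1/8 s, in which the tool goes at most 62.5 mm and 10.7 degrees, less where a joint would pass 70% of its speed; a pose out of reach is approached as far as the arm can. A call is refused whole if a number of a shift passes 0.0625 or a number of a turn 10.7, either way. A call with a gripper value outside its range is refused whole. "jaw" is the finger opening in m, from 0 to 0.0918, set as the call begins (left out, the last holds). The fingers move at their own pace and stop on an object; the grip force is fixed at half the most. Time passes only in rows, so rows that do not move let the fingers close. It gives the time, the measured TCP pose, the force, the opening and the grip force at its end, in the units of the state.
- bot.get_obs(): the state, without advancing time (a new reading comes with each control period).
- bot.capture(name): name is "side" or "top" or "wrist"; returns the picture (420x560x3 uint8, blue, green, red); there is no depth.
- bot.camera_params(name): a dict with "fx", "fy", "cx", "cy" (pixels), "R" (3x3) and "t" (3): a world point X has camera coordinates R X + t. Camera axes: x right, y down, z forward; pixel columns grow to the right and rows downward; lengths in mm; the calibration is good to about 2 mm. The wrist camera is an equidistant fisheye: a pixel r from the principal point sees the ray r / f radians off the axis. A picture is of the moment at which its call begins: read the wrist's pose just before it. camera_params takes no time and is no camera call; for the wrist camera it gives the pose at the moment of the call.
- bot.close_job(): hands the job in; it is judged then, once.
Trained networks look in the newest picture that a camera, given by its name, has taken for a name from the list of things; names that differ only in an ending like _2 or _b are one class to them, and where a whole thing is asked for, a point or a joint stands for the part that bears it (a point fixed in the world has none). Each returns a list of dicts, best first, with "confidence" (0 to 1); they miss things now and then, are a little off and sometimes report something else, mostly with a low value. They report only what shows in the picture. A call takes as long as a camera call. They do not tell look-alikes from the thing itself.
- bot.find_in(camera, label): "bbox" ([centre column, centre row, width, height] in pixels, round what is visible of it).
- bot.masks_of(camera, label): "pixels" (420x560 bool, what is visible of it) and "bbox" ([centre column, centre row, width, height] in pixels, round what is visible of it).
The state is a dict: "time": time; "joint_positions": joint angles; "dq": joint speeds; "tau": joint torques, N m; "tool_pos": TCP position; "tcp_rot": TCP orientation; "contact_force": force on the tool from outside, world axes, zero at the start; "moment": the same for the moment, N m; "grip_width": finger opening in mm; "finger_force": force on a finger pad.
Only numpy, scipy, OpenCV 4.12 (cv2) and the standard library are available. Lean on these libraries where they do the work, as an engineer would, in place of code of your own. Each camera call takes 0.05 s, during which the arm holds its last target. There are 200 camera calls.

TASK

Set the bearing clearance of the small blue spindle housing: put the loose knurled end cap over the threaded neck, screw it on clockwise until it bottoms on the seat, then back it off a quarter turn. Do not force the thread, leave the hex key, the glue bottle and the turned spigot where they are, and finish still gripping the cap at that setting, so that it cannot creep while the lock screw is nipped.

Things in the scene. Friction and masses are not known exactly. Their poses are not given: they have to be found in the camera images.
- cap_mid (a point): Centre (half-way up) of the loose knurled brass end cap: 56 mm outside diameter, 30 mm high, open underneath (bore 48 mm, 24.5 mm deep), about 0.11 kg. It starts upright, open side down. z up; x along the black line painted across its top, which reads the same after half a turn. Its two inner thread lugs lie at the ends of that line, 9 mm above its rim.
- seat (a point): Centre of the steel seat face, 66 mm across, on top of the fixed blue barrel (on a round flange, 90 mm across, 9 mm high); 62 mm above the bench. z up; x through the two yellow index lines on opposite sides of the seat's rim. The cap has bottomed when its rim is on the seat; its black line then lines up with the yellow lines.
- neck_top (a point): Centre of the top of the threaded neck, 20 mm above the seat; z up, x as for the seat. Neck 45 mm across the threads (1 to 1.5 mm of play all round in the cap, whose rim is chamfered inside); a bearing and spindle end stand 3 mm proud. Two-start right-hand thread, lead 12 mm: a turn clockwise from above sinks the cap 12 mm, a quarter turn back lifts it 3 mm; axial play 0.6 mm.
- hex_key: Black hex key, 31 x 76 x 5 mm, lying on the bench; a bystander. Origin at its underside.
- glue_bottle: Small white bottle with a yellow nozzle, 27 mm diameter, 102 mm high, standing; a bystander. Origin at the centre of its underside.
- spigot: Grey turned spigot (flanged bushing), 51 mm diameter, 46 mm high, standing; a bystander. Origin at the centre of its underside.
- housing: The whole fixed spindle housing, origin at the centre of its underside on the bench, z up, x as for the seat. The cap, set on the neck at any angle, rests on the thread with its rim 7 to 14 mm above the seat, then needs two thirds to one and a quarter turns to bottom. The lock screw on the barrel's side, below the seat, sticks out 8 mm at -y.
- end_cap: The whole end cap, origin at the centre of its rim (underside), axes as for its centre.
Not all that is in view belongs to the job. What is shaped like the end_cap but purple or turquoise is not meant.

How it is judged (in metres and radians):
On the way, in this order (a step that is already met when the one before it is completed fails the run):
1. the cap sits upright over the threaded neck, its rim below the neck's top, not yet screwed home (horizontal distance between cap_mid and seat below 0.003 m and z of cap_mid in the frame of seat between 0.0175 and 0.03 m and angle between cap_mid's own z axis and vertical below 0.09 rad), for 0.1 s.
2. the cap is screwed home: rim on the seat (within 1 mm), black line lined up with the index lines (within 0.35 rad) (horizontal distance between cap_mid and seat below 0.003 m and z of cap_mid in the frame of seat below 0.016 m and angle between the x axis of cap_mid and the x axis of seat, either way round below 0.35 rad and angle between cap_mid's own z axis and vertical below 0.06 rad), for 0.2 s.
At the end, for the whole second after the job is handed in: The cap is on the thread, upright (within 0.06 rad) and centred within 3 mm, backed off a quarter turn from home (black line square to the index lines within 0.4 rad, rim 1.3 to 4.5 mm above the seat), and the fingers still grip it with more than 3 N (angle between the x axis of cap_mid and the x axis of seat, either way round above 1.17 rad and z of cap_mid in the frame of seat between 0.0163 and 0.0195 m and horizontal distance between cap_mid and seat below 0.003 m and angle between cap_mid's own z axis and vertical below 0.06 rad and contact force between the fingers and end_cap above 3 N); the arm keeps its last pose, push and grip.
It fails at once if the thread is forced: more than 80 N between cap and housing (contact force between end_cap and housing above 80 N).
It fails at once if the hex key, glue bottle or spigot is moved by more than 20 mm (distance of any of hex_key, glue_bottle, spigot from where it was at the start of the episode above 0.02 m).
It also fails if it takes over 72 s, if anything falls off the work surface, if the arm or the gripper's body presses on something with over 40 N, if the wrist force passes 120 N, or if a joint passes its speed limit or range.

## Working session

There is one attempt and no reset: what is moved stays moved. The work goes in short steps, Python scripts to look and compute and a tool call to move; the robot and the scene stay as the last step left them, time stands still between calls to the robot, and variables do not carry over. Pictures are saved under pics/ and viewed, at most 10 in all, crops included, and the job is handed in when it is done.

Besides the shell and the picture viewer there is one more tool, called after "Request:" by a JSON object that holds its "api" and its "payload", one argument or row to a line. jog_arm: Moves the arm, as the interface text tells. Its arguments: {"type":"object","properties":{"dp":{"type":"array"},"twist":{"type":"array"},"jaw":{"type":"number"}},"required":["dp","twist"]}

```bash
mkdir -p pics; cat > h.py <<'E'
import numpy as np, cv2
from plant import bot
def ray(cam,u,v,P=None):
    P=P or bot.camera_params(cam); R=np.array(P['R']);t=np.array(P['t']).ravel()
    a=(u-P['cx'])/P['fx'];b=(v-P['cy'])/P['fy']
    if cam=='wrist':
        r=np.hypot(a,b); s=np.sin(r)/r if r>1e-9 else 1; d=np.array([a*s,b*s,np.cos(r)])
    else: d=np.array([a,b,1.])
    return -R.T@t, R.T@d
def atz(cam,u,v,z,P=None):
    o,d=ray(cam,u,v,P); return o+d*(z-o[2])/d[2]
E
python3 - <<'E'
from h import *
o=bot.get_obs(); print(o)
ims=[]
for c in ['side','top']:
    im=bot.capture(c); ims.append(im)
    for l in ['end_cap','housing','hex_key','glue_bottle','spigot']:
        for d in bot.find_in(c,l)[:4]:
            print(c,l,np.round(d['bbox']),round(d['confidence'],2), [np.round(atz(c,d['bbox'][0],d['bbox'][1],z)) for z in (15,62)])
    cv2.imwrite(f'pics/{c}.png',im)
E
```

```text
{'time': 0.0, 'joint_positions': array([-1.26198121e+00,  3.42717268e-01,  1.52504544e+00, -1.65381619e-05,
        1.27540606e+00, -1.45974639e-01]), 'dq': array([ 4.79684729e-05,  1.09475721e-04,  6.82765817e-05, -7.50804527e-04,
       -2.22446415e-04,  2.78495852e-04]), 'tau': array([-9.92685818e-04, -4.31240129e+01, -2.44218224e+01,  7.17190979e-02,
        5.59310918e-02, -1.74656311e-04]), 'tool_pos': array([ 230.50419183, -471.17901483,  202.73791244]), 'tcp_rot': array([-3.14003100e+00, -2.13611227e-04,  4.54794412e-01]), 'contact_force': array([ 0.02711345, -0.14117051, -0.19743147]), 'moment': array([ 0.06566303, -0.01667162,  0.00582316]), 'finger_force': 0.0, 'grip_width': 91.71777146963586}
side end_cap [224. 217.  26.  26.] 0.84 [array([ 578., -206.,   15.]), array([ 598., -178.,   62.])]
side end_cap [290. 258.  29.  27.] 0.73 [array([561., -19.,  15.]), array([582.,  -3.,  62.])]
side end_cap [262. 237.  27.  28.] 0.55 [array([ 560., -101.,   15.]), array([581., -80.,  62.])]
side housing [248. 178.  38.  37.] 0.8 [array([ 454., -246.,   15.]), array([ 481., -216.,  
[... 382 characters left out ...]
7., -20.,  62.])]
top end_cap [279. 197.  28.  28.] 0.69 [array([ 555., -114.,   15.]), array([ 545., -113.,   62.])]
top end_cap [319. 187.  29.  25.] 0.56 [array([ 580., -207.,   15.]), array([ 569., -201.,   62.])]
top housing [336. 241.  46.  41.] 0.6 [array([ 455., -243.,   15.]), array([ 450., -235.,   62.])]
top hex_key [265. 275.  26.  19.] 0.69 [array([380., -84.,  15.]), array([380., -83.,  62.])]
top hex_key [335. 239.  38.  38.] 0.5 [array([ 460., -242.,   15.]), array([ 455., -233.,   62.])]
top glue_bottle [188. 145.  13.  19.] 0.56 [array([679.,  99.,  15.]), array([662.,  89.,  62.])]
top spigot [222. 132.  21.  26.] 0.98 [array([711.,  20.,  15.]), array([693.,  15.,  62.])]
```

```bash
python3 - <<'E'
import cv2
im=cv2.imread('pics/top.png')
c=im[110:300,170:370]; cv2.imwrite('pics/topc.png',cv2.resize(c,(600,570),interpolation=cv2.INTER_CUBIC))
im=cv2.imread('pics/side.png')
c=im[150:350,180:340]; cv2.imwrite('pics/sidec.png',cv2.resize(c,(480,600),interpolation=cv2.INTER_CUBIC))
E
```

```text
(no output)
```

View pics/topc.png

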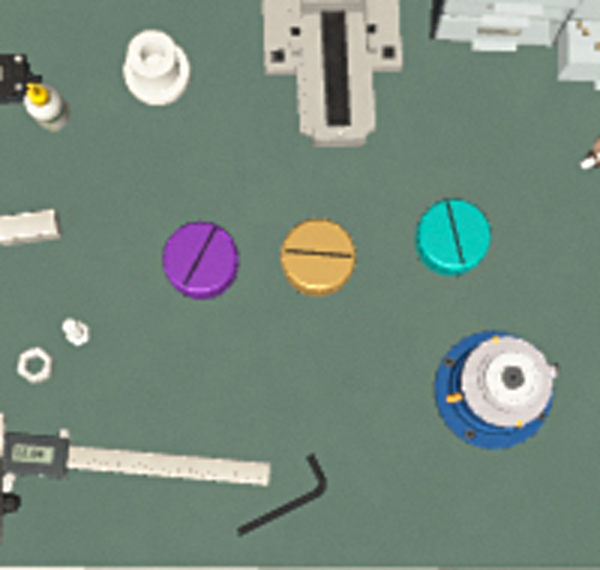

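View pics/sidec.png

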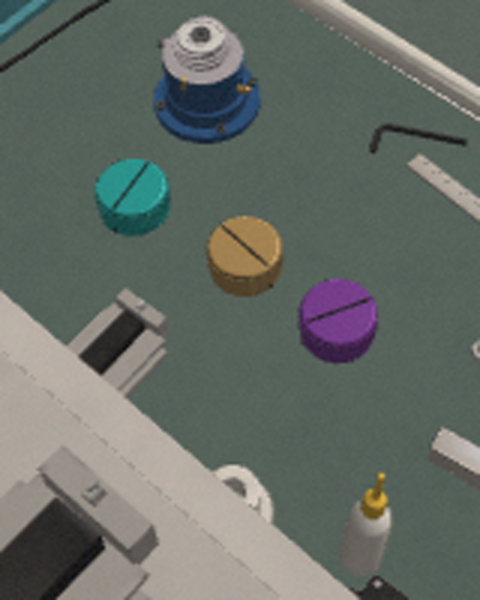

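Candidates in the top view are purple (236,196), brass (277,196) and turquoise (320,188). The brass one is the cap: both others are the excluded colours. The seat centre is at about (339,237) and the lock screw at about (354,233). I'm moving past the housing for a close look.

Request:
{"api": "jog_arm", "payload": {
  "dp": [
    [0.045,-0.018,0],
    [0.045,-0.018,0],
    [0.045,-0.018,0],
    [0.045,-0.018,0],
    [0.045,-0.018,0],
    [0.045,-0.018,0],
    [0,0,0]
  ],
  "twist": [0,0,0,0,0,0,0]
}}

```text
time: 1.48
tool_pos: [427.4, -253.8, 203.5]
tcp_rot: [3.142, -0.001, 0.459]
contact_force: [-0.8, -0.3, -0.0]
grip_width: 91.9
finger_force: 0.0
```

```bash
python3 - <<'E'
from h import *
P=bot.camera_params('wrist'); im=bot.capture('wrist'); cv2.imwrite('pics/w1.png',im)
import pickle; pickle.dump(P,open('P1.pkl','wb'))
print(bot.get_obs()['tool_pos'],ray('wrist',P['cx'],P['cy'],P),P['fx'])
E
```

```text
[ 426.34833242 -255.10347636  203.44295407] (array([ 496.71500801, -218.1464902 ,  385.8624412 ]), array([-0.25844401, -0.12784275, -0.95752959])) 325.19226210127806
```

Request:
{"api": "jog_arm", "payload": {
  "dp": [
    [0.045,-0.018,0],
    [0.045,-0.018,0],
    [0.045,-0.018,0],
    [0.042,-0.018,0],
    [0,0,0]
  ],
  "twist": [0,0,0,0,0]
}}

```text
time: 2.15
tool_pos: [554.0, -112.8, 203.0]
tcp_rot: [-3.141, 0.0, 0.457]
contact_force: [-0.1, -0.3, -0.6]
grip_width: 91.9
finger_force: 0.0
```

```bash
python3 - <<'E'
from h import *
P=bot.camera_params('wrist'); im=bot.capture('wrist'); cv2.imwrite('pics/w2.png',im)
import pickle; pickle.dump(P,open('P2.pkl','wb'))
o=bot.get_obs();print(o['tool_pos'],o['tcp_rot'],o['joint_positions'])
a=cv2.imread('pics/w1.png'); cv2.imwrite('pics/w12.png',cv2.resize(np.vstack([a,im]),(400,600),interpolation=cv2.INTER_AREA))
E
```

```text
[ 553.04036664 -114.01219337  203.00830392] [3.14158134e+00 9.47684183e-04 4.55756665e-01] [-3.38606132e-01  4.15804935e-01  1.41232545e+00 -7.07189744e-04
  1.31411834e+00  7.76613282e-01]
```

View pics/w12.png

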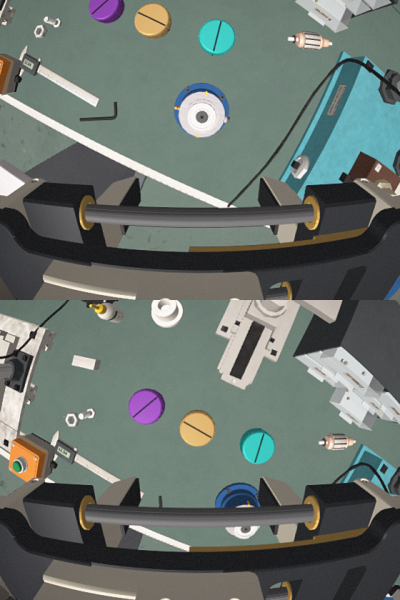

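```bash
python3 - <<'E'
import cv2,numpy as np
a=cv2.imread('pics/w1.png')[100:200,230:330]
b=cv2.imread('pics/w2.png')[140:220,236:316]
cv2.imwrite('pics/cr.png',np.hstack([cv2.resize(x,(400,400),interpolation=cv2.INTER_CUBIC) for x in (a,b)]))
E
```

```text
(no output)
```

View pics/cr.png

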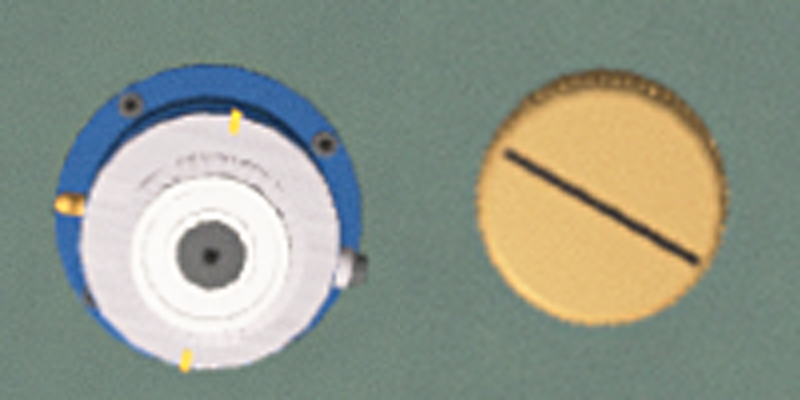

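The left crop shows the seat with its yellow marks at pixels (288.8,130.3) and (276.8,190). The right crop shows the brass cap, upright, with its line from (257.4,170.4) to (295.4,192.4). The choice is confirmed.

```bash
python3 - <<'E'
from h import *
import pickle
from scipy.optimize import least_squares
P1=pickle.load(open('P1.pkl','rb'));P2=pickle.load(open('P2.pkl','rb'))
def circ(pts):
    f=lambda p: np.hypot(pts[:,0]-p[0],pts[:,1]-p[1])-p[2]
    r=least_squares(f,[*pts.mean(0),30],loss='soft_l1',f_scale=.3); return r.x,np.abs(r.fun).mean()
a=cv2.imread('pics/w1.png');b=cv2.imread('pics/w2.png')
def cont(m,box):
    k=np.zeros(m.shape,np.uint8);x0,y0,x1,y1=box;k[y0:y1,x0:x1]=m[y0:y1,x0:x1]
    k=cv2.morphologyEx(k,cv2.MORPH_OPEN,np.ones((3,3)))
    c=max(cv2.findContours(k,0,1)[0],key=cv2.contourArea); return cv2.convexHull(c)[:,0].astype(float)
h=cv2.cvtColor(a,cv2.COLOR_BGR2HSV)
c=cont(((h[...,1]<40)&(h[...,2]>150)),(245,120,313,195))
print('seat',circ(np.array([atz('wrist',*p,62,P1)[:2] for p in c])))
q=[atz('wrist',*p,62,P1) for p in((288.75,130.25),(276.75,190))]
print(q,'mid',(q[0]+q[1])/2,'yaw',np.degrees(np.arctan2(*(q[0]-q[1])[1::-1])),np.linalg.norm(q[0]-q[1]))
h=cv2.cvtColor(b,cv2.COLOR_BGR2HSV)
c=cont((h[...,0]>10)&(h[...,0]<32)&(h[...,1]>80)&(h[...,2]>150),(245,145,310,212))
print('cap',circ(np.array([atz('wrist',*p,30,P2)[:2] for p in c])))
q=[atz('wrist',*p,30,P2) for p in((257.4,170.4),(295.4,192.4))]
print(q,'mid',(q[0]+q[1])/2,'yaw',np.degrees(np.arctan2(*(q[0]-q[1])[1::-1])),np.linalg.norm(q[0]-q[1]))
# wider brass mask, silhouette base check from top camera
t=cv2.imread('pics/top.png')
E
```

```text
seat (array([ 458.70647042, -240.52830331,   32.47087988]), np.float64(0.1981627528415833))
[array([ 488.84935593, -232.9997962 ,   62.        ]), array([ 429.07769589, -249.27750852,   62.        ])] mid [ 458.96352591 -241.13865236   62.        ] yaw 15.234016139762044 61.94848878016416
cap (array([ 557.59644325, -105.55776203,   27.14801354]), np.float64(0.24183468797439803))
[array([559.67706041, -82.35205866,  30.        ]), array([ 555.84380136, -131.40901501,   30.        ])] mid [ 557.76043089 -106.88053683   30.        ] yaw 85.53204652310265 49.20649186301267
```

Request:
{"api": "jog_arm", "payload": {
  "dp": [
    [0,0,0],
    [0,0,0],
    [0,0,0],
    [0,0,0],
    [0,0,0],
    [0,0,0],
    [0,0,0],
    [0,0,0],
    [0,0,0],
    [0,0,0]
  ],
  "twist": [-10,-10,-10,-10,-10,-10,-10,-10,-10,-10],
  "jaw": 0.07
}}

```text
time: 3.45
tool_pos: [552.0, -115.9, 203.5]
tcp_rot: [-3.141, 0.0, 2.203]
contact_force: [0.3, 0.4, -0.0]
grip_width: 70.0
finger_force: 0.0
```

Request:
{"api": "jog_arm", "payload": {
  "dp": [
    [0,0,0.02],
    [0,0,0.02],
    [0,0,0.02],
    [0,0,0.02],
    [0,0,0.02],
    [0,0,0],
    [0,0,0]
  ],
  "twist": [-10,-10,-10,-10,-10,0,0]
}}

```text
time: 4.32
tool_pos: [553.1, -114.9, 104.3]
tcp_rot: [-3.141, 0.001, 3.068]
contact_force: [0.6, -0.0, -0.1]
grip_width: 70.0
finger_force: 0.0
```

```bash
cat >> h.py <<'E'
from scipy.optimize import least_squares
def circ(pts):
    f=lambda p: np.hypot(pts[:,0]-p[0],pts[:,1]-p[1])-p[2]
    r=least_squares(f,[*pts.mean(0),30],loss='soft_l1',f_scale=.3); return r.x,np.abs(r.fun).mean()
def bigc(m):
    k=cv2.morphologyEx(m.astype(np.uint8),cv2.MORPH_OPEN,np.ones((3,3)))
    return max(cv2.findContours(k,0,1)[0],key=cv2.contourArea)[:,0].astype(float)
def brass(b,vmin=150):
    h=cv2.cvtColor(b,cv2.COLOR_BGR2HSV); return (h[...,0]>10)&(h[...,0]<32)&(h[...,1]>80)&(h[...,2]>vmin)
def totool(d,o):
    from scipy.spatial.transform import Rotation as R
    return R.from_euler('xyz',o['tcp_rot']).as_matrix().T@d
E
python3 - <<'E'
from h import *
P=bot.camera_params('wrist'); o=bot.get_obs(); b=bot.capture('wrist'); cv2.imwrite('pics/w3.png',b)
print(o['tool_pos'],np.degrees(o['tcp_rot']),o['joint_positions'])
# predicted pixel of cap
X=np.array([557.7,-106.3,30]); c=np.array(P['R'])@X+np.array(P['t']).ravel()
th=np.arctan2(np.hypot(c[0],c[1]),c[2]); u=np.array([P['cx'],P['cy']])+P['fx']*th*c[:2]/np.hypot(c[0],c[1]); print('px',u)
m=brass(b); k=np.zeros_like(m); x,y=u.astype(int); k[max(0,y-70):y+70,max(0,x-70):x+70]=m[max(0,y-70):y+70,max(0,x-70):x+70]
c=bigc(k); cc,e=circ(np.array([atz('wrist',*p,30,P)[:2] for p in c])); print(cc,e)
print('tool delta',totool(np.array([cc[0],cc[1],4])-o['tool_pos'],o))
cv2.imwrite('pics/w3c.png',cv2.resize(b[0:300,130:430],(600,600)))
E
```

```text
[ 553.13099869 -114.8679026   104.30328099] [-1.79967570e+02  5.93502738e-02  1.75781596e+02] [-3.40244703e-01  5.07922428e-01  1.55234248e+00 -3.09607067e-04
  1.08017938e+00 -1.83726998e+00]
px [288.46063962 217.8029474 ]
[ 551.3782842  -105.92902215   25.79293057] 5.594076947734131
tool delta [  2.50939579   8.8425063  100.29574659]
```

View pics/w3c.png

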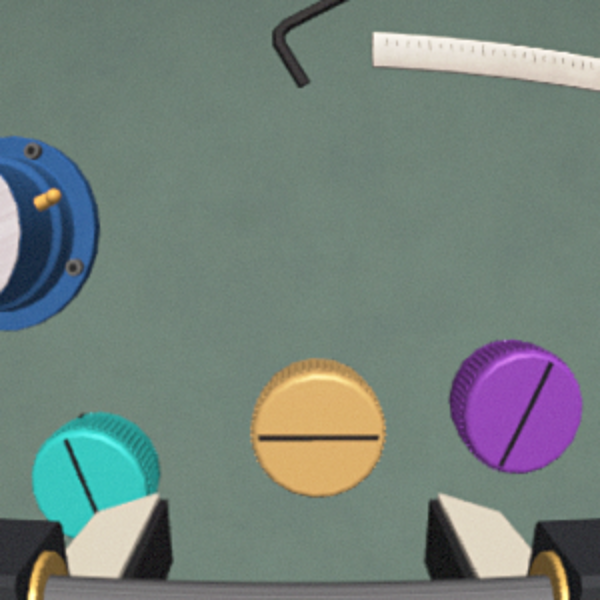

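The crop shows the brass cap with its line from (259.5,219) to (319,218.5). The fingers straddle it in the cross direction.

```bash
python3 - <<'E'
from h import *
P=bot.camera_params('wrist'); o=bot.get_obs()
q=[atz('wrist',*p,30,P) for p in((259.5,219),(319,218.5))]
m=(q[0]+q[1])/2; print(m,np.linalg.norm(q[0]-q[1]),'yaw',np.degrees(np.arctan2(*(q[1]-q[0])[1::-1])))
b=cv2.imread('pics/w3.png'); k=brass(b,200); k[:170]=0;k[255:]=0;k[:,:240]=0;k[:,335:]=0
c=cv2.convexHull(bigc(k).astype(np.float32))[:,0]; print(c[:,0].min(),c[:,0].max(),c[:,1].min(),c[:,1].max(),circ(np.array([atz('wrist',*p,30,P)[:2] for p in c])))
print('tool delta',totool(np.array([m[0],m[1],4])-o['tool_pos'],o))
E
```

```text
[ 558.98008132 -105.40152389   30.        ] 49.612421758065956 yaw 86.32857208228111
258.0 320.0 186.0 216.0 (array([ 556.22004092, -105.32365424,   26.03774549]), np.float64(0.12855562728916034))
tool delta [ -4.73294732   9.71083628 100.48725791]
```

Request:
{"api": "jog_arm", "payload": {
  "dp": [
    [-0.0042,0.0092,0.02],
    [0,0,0.02],
    [0,0,0.02],
    [0,0,0.02],
    [0,0,0.01],
    [0,0,0.01],
    [0,0,0]
  ],
  "twist": [0,0,0,0,0,0,0]
}}

```text
time: 5.25
tool_pos: [557.8, -104.7, 3.2]
tcp_rot: [-3.142, -0.0, 3.072]
contact_force: [0.8, -0.3, 0.2]
grip_width: 69.8
finger_force: 0.0
```

Request:
{"api": "jog_arm", "payload": {
  "dp": [
    [0,0,0],
    [0,0,0],
    [0,0,0],
    [0,0,0],
    [0,0,0]
  ],
  "twist": [0,0,0,0,0],
  "jaw": 0.045
}}

```text
time: 5.88
tool_pos: [558.4, -104.9, 3.9]
tcp_rot: [-3.141, 0.001, 3.073]
contact_force: [0.4, 0.5, 3.9]
grip_width: 51.8
finger_force: 30.0
```

```bash
python3 - <<'E'
from h import *
P=bot.camera_params('wrist'); o=bot.get_obs(); b=bot.capture('wrist'); cv2.imwrite('pics/w4.png',b)
print(o['tool_pos'],o['tcp_rot'],o['grip_width'],o['contact_force'])
cv2.imwrite('pics/w4c.png',cv2.resize(b[150:350,180:400],(770,700))[:600])
E
```

```text
[ 558.41880999 -104.85560132    3.8865381 ] [-3.14120956e+00  1.16332669e-03  3.07280324e+00] 51.84945502025201 [0.35472089 0.48103877 3.8994874 ]
```

View pics/w4c.png

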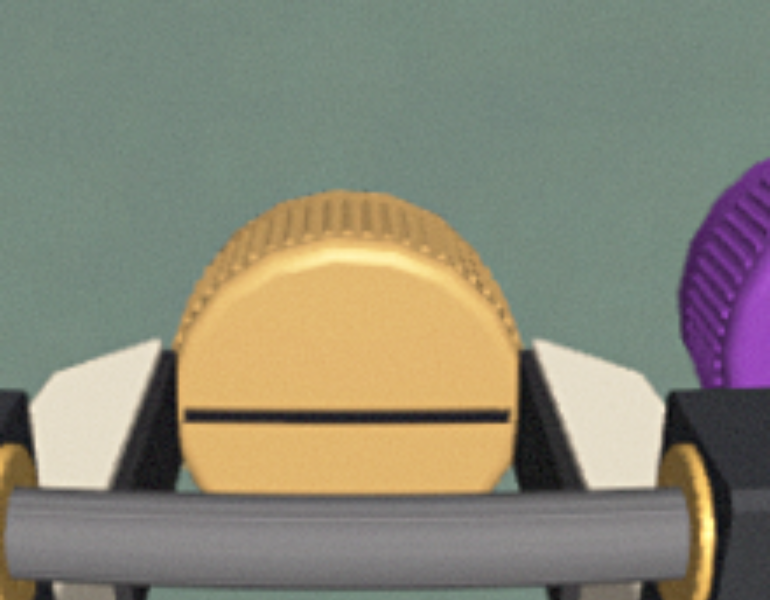

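The cap is gripped square on the knurl. Its line runs from crop (186,415) to (508,414), aligned with tool y.

```bash
python3 - <<'E'
from h import *
P=bot.camera_params('wrist'); o=bot.get_obs()
q=[atz('wrist',x/3.5+180,y/3.5+150,30,P) for x,y in((186,415),(508,414))]
m=(q[0]+q[1])/2; print(m,np.linalg.norm(q[0]-q[1]),'yaw',np.degrees(np.arctan2(*(q[1]-q[0])[1::-1])))
print('cap in tool',totool(m-o['tool_pos'],o))
# tool target at yaw 211 deg
E
```

```text
[ 558.6544251 -103.7608798   30.       ] 49.616158473169484 yaw 86.25782076730594
cap in tool [ -0.18914208   1.11883715 -26.13876145]
```

Request:
{"api": "jog_arm", "payload": {
  "dp": [
    [0,0,-0.012],
    [0,0,-0.04],
    [0,0,-0.05],
    [0,0,0]
  ],
  "twist": [0,0,0,0]
}}

```text
time: 6.42
tool_pos: [560.2, -105.3, 109.7]
tcp_rot: [-3.14, 0.007, 3.073]
contact_force: [-0.3, -0.1, -1.6]
grip_width: 51.8
finger_force: 30.0
```

Request:
{"api": "jog_arm", "payload": {
  "dp": [
    [0,0,0],
    [0,0,0],
    [0,0,0],
    [0,0,0]
  ],
  "twist": [-8.5,-8.5,-8.5,-8.5]
}}

```text
time: 6.92
tool_pos: [556.9, -104.3, 104.2]
tcp_rot: [3.139, -0.002, -2.612]
contact_force: [0.4, -0.3, -1.4]
grip_width: 51.9
finger_force: 30.0
```

Request:
{"api": "jog_arm", "payload": {
  "dp": [
    [0.0309,-0.0133,0],
    [0.0309,-0.0133,0],
    [0.0309,-0.0133,0],
    [0.0309,-0.0133,0],
    [0.0309,-0.0133,0],
    [0,0,0],
    [0,0,0]
  ],
  "twist": [0,0,0,0,0,0,0]
}}

```text
time: 7.8
tool_pos: [457.3, -239.0, 104.9]
tcp_rot: [3.14, -0.0, -2.617]
contact_force: [-0.1, 0.2, -0.6]
grip_width: 51.9
finger_force: 30.0
```

```bash
python3 - <<'E'
from h import *
P=bot.camera_params('wrist'); o=bot.get_obs(); b=bot.capture('wrist'); cv2.imwrite('pics/w5.png',b)
import pickle; pickle.dump((P,o),open('P5.pkl','wb'))
print(o['tool_pos'],np.degrees(o['tcp_rot']),o['joint_positions'])
cv2.imwrite('pics/w5c.png',cv2.resize(b[130:330,180:400],(660,600),interpolation=cv2.INTER_CUBIC))
E
```

```text
[ 457.31656037 -239.03511361  104.8606654 ] [ 1.79920271e+02 -1.56193291e-02 -1.49966083e+02] [-6.30447175e-01  4.29112223e-01  1.68804714e+00  3.66239092e-04
  1.02581629e+00 -2.72562413e+00]
```

View pics/w5c.png

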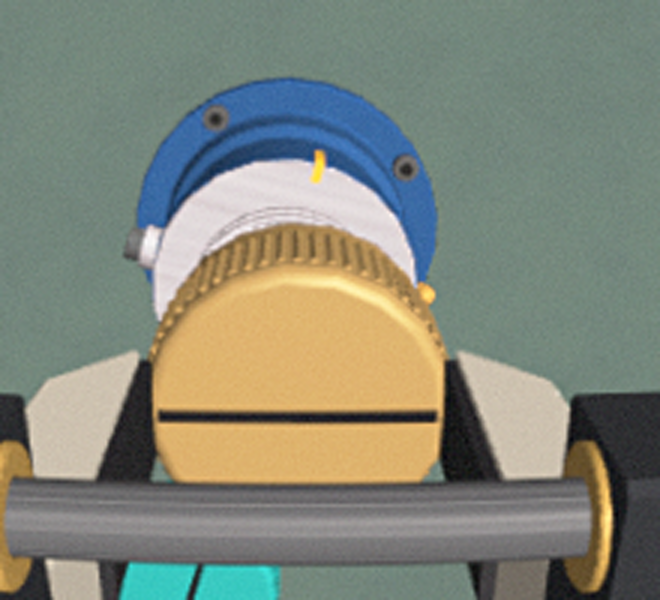

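The cap hovers over the neck. The seat arc and one yellow mark, near crop (319,165), are visible, so I can refine the centre.

```bash
python3 - <<'E'
from h import *
import pickle
P,o=pickle.load(open('P5.pkl','rb')); b=cv2.imread('pics/w5.png')
h=cv2.cvtColor(b,cv2.COLOR_BGR2HSV); m=(h[...,1]<40)&(h[...,2]>150)
k=np.zeros_like(m); k[180:235,228:322]=m[180:235,228:322]
c=cv2.convexHull(bigc(k).astype(np.float32))[:,0]
# outer arc: reject points in the lower concave chord
c=np.array([p for p in c if p[1]<222])
W=np.array([atz('wrist',*p,62,P)[:2] for p in c])
for R in (32.5,33):
    r=least_squares(lambda p: np.hypot(*(W-p).T)-R,[458,-240],loss='soft_l1',f_scale=.3)
    print(len(W),r.x,np.abs(r.fun).max(),'in tool',totool(np.array([*r.x,62])-o['tool_pos'],o))
q=[atz('wrist',x/3+180,y/3+130,o['tool_pos'][2]+26,P) for x,y in((160,416),(436,416))]
mm=(q[0]+q[1])/2; print('cap',mm,np.linalg.norm(q[0]-q[1]),'in tool',totool(mm-o['tool_pos'],o))
E
```

```text
17 [ 459.24476572 -240.79138626] 3.7596096705042967 in tool [-0.80195141 -2.54518687 42.85694817]
17 [ 459.79259792 -240.72955583] 3.2669309317237563 in tool [-1.30717268 -2.76585495 42.85650337]
cap [ 457.46776752 -237.27931679  130.8606654 ] 49.66707202616431 in tool [ -1.00261498   1.48054239 -25.99823924]
```

Request:
{"api": "jog_arm", "payload": {
  "dp": [
    [-0.0004,-0.003,0],
    [0,0,0.008],
    [0,0,0.007],
    [0,0,0],
    [0,0,0.0015],
    [0,0,0.0015],
    [0,0,0.0015],
    [0,0,0]
  ],
  "twist": [0,0,0,0,0,0,0,0]
}}

```text
time: 8.85
tool_pos: [459.3, -242.0, 85.9]
tcp_rot: [3.142, -0.0, -2.617]
contact_force: [-0.5, 0.5, -2.1]
grip_width: 51.8
finger_force: 30.0
```

```bash
python3 - <<'E'
from h import *
o=bot.get_obs(); print({k:np.round(o[k],3) for k in('tool_pos','tcp_rot','contact_force','moment')})
E
```

```text
{'tool_pos': array([ 459.339, -242.028,   85.875]), 'tcp_rot': array([ 3.142, -0.   , -2.617]), 'contact_force': array([-0.497,  0.496, -2.067]), 'moment': array([ 0.159, -0.155,  0.026])}
```

Request:
{"api": "jog_arm", "payload": {
  "dp": [
    [0,0,0.0015],
    [0,0,0.001],
    [0,0,0]
  ],
  "twist": [0,0,0]
}}

```text
time: 9.22
tool_pos: [459.4, -242.0, 83.3]
tcp_rot: [3.142, -0.0, -2.617]
contact_force: [-0.2, 0.0, -2.2]
grip_width: 51.6
finger_force: 30.0
```

Request:
{"api": "jog_arm", "payload": {
  "dp": [
    [0,0,0.001],
    [0,0,0.001],
    [0,0,0]
  ],
  "twist": [0,0,0]
}}

```text
time: 9.6
tool_pos: [459.3, -242.0, 81.3]
tcp_rot: [3.141, -0.0, -2.617]
contact_force: [0.2, 0.1, -1.6]
grip_width: 51.6
finger_force: 30.0
```

Request:
{"api": "jog_arm", "payload": {
  "dp": [
    [0,0,0.001],
    [0,0,0.001],
    [0,0,0.001],
    [0,0,0]
  ],
  "twist": [0,0,0,0]
}}

```text
time: 10.1
tool_pos: [459.4, -242.0, 78.3]
tcp_rot: [3.142, -0.0, -2.617]
contact_force: [1.0, 0.2, -1.4]
grip_width: 52.1
finger_force: 30.0
```

Request:
{"api": "jog_arm", "payload": {
  "dp": [
    [0,0,0.001],
    [0,0,0.0005],
    [0,0,0.0005],
    [0,0,0]
  ],
  "twist": [0,0,0,0]
}}

```text
time: 10.6
tool_pos: [459.4, -242.0, 76.4]
tcp_rot: [3.142, -0.0, -2.617]
contact_force: [0.9, -0.4, -1.9]
grip_width: 51.9
finger_force: 30.0
```

Request:
{"api": "jog_arm", "payload": {
  "dp": [
    [0,0,0.0005],
    [0,0,0.0005],
    [0,0,0]
  ],
  "twist": [0,0,0]
}}

```text
time: 10.98
tool_pos: [459.4, -242.0, 75.4]
tcp_rot: [3.142, -0.0, -2.617]
contact_force: [1.1, 0.0, -1.0]
grip_width: 51.5
finger_force: 30.0
```

Request:
{"api": "jog_arm", "payload": {
  "dp": [
    [0,0,0.0005],
    [0,0,0.0005],
    [0,0,0]
  ],
  "twist": [0,0,0]
}}

```text
time: 11.35
tool_pos: [459.5, -242.1, 74.8]
tcp_rot: [-3.141, 0.0, -2.617]
contact_force: [-0.6, 0.5, 4.5]
grip_width: 51.3
finger_force: 30.0
```

Request:
{"api": "jog_arm", "payload": {
  "dp": [
    [0,0,0.00033],
    [0,0,0.00033],
    [0,0,0.00033],
    [0,0,0.00034],
    [0,0,0.00033],
    [0,0,0]
  ],
  "twist": [10,10,10,10,10,0]
}}

```text
time: 12.1
tool_pos: [459.7, -242.3, 73.1]
tcp_rot: [-3.141, 0.001, 2.795]
contact_force: [-1.0, 0.4, 3.1]
grip_width: 51.9
finger_force: 30.0
```

```bash
python3 - <<'E'
from h import *
o=bot.get_obs(); print({k:np.round(o[k],3) for k in('tool_pos','tcp_rot','contact_force','moment','joint_positions')})
E
```

```text
{'tool_pos': array([ 459.679, -242.301,   73.118]), 'tcp_rot': array([-3.141e+00,  1.000e-03,  2.795e+00]), 'contact_force': array([-0.998,  0.424,  3.142]), 'moment': array([ 0.118, -0.061, -0.057]), 'joint_positions': array([-0.633,  0.475,  1.716, -0.   ,  0.949, -1.857])}
```

Clean engagement with low forces, so I'll continue.

Request:
{"api": "jog_arm", "payload": {
  "dp": [
    [0,0,0.00033],
    [0,0,0.00033],
    [0,0,0.00033],
    [0,0,0.00034],
    [0,0,0.00033],
    [0,0,0.00033],
    [0,0,0.00034],
    [0,0,0.00033],
    [0,0,0]
  ],
  "twist": [10,10,10,10,10,10,10,10,0]
}}

```text
time: 13.22
tool_pos: [459.7, -242.2, 70.4]
tcp_rot: [3.141, 0.0, 1.402]
contact_force: [0.4, -0.4, 4.2]
grip_width: 51.8
finger_force: 30.0
```

```bash
python3 - <<'E'
from h import *
o=bot.get_obs(); print({k:np.round(o[k],3) for k in('tool_pos','tcp_rot','contact_force','moment','joint_positions')})
P=bot.camera_params('wrist'); b=bot.capture('wrist'); cv2.imwrite('pics/w6.png',b)
cv2.imwrite('pics/w6c.png',cv2.resize(b[130:330,180:400],(660,600),interpolation=cv2.INTER_CUBIC))
E
```

```text
{'tool_pos': array([ 459.727, -242.183,   70.401]), 'tcp_rot': array([3.141, 0.   , 1.402]), 'contact_force': array([ 0.352, -0.423,  4.186]), 'moment': array([ 0.156,  0.006, -0.091]), 'joint_positions': array([-0.633,  0.479,  1.718,  0.   ,  0.943, -0.463])}
```

View pics/w6c.png

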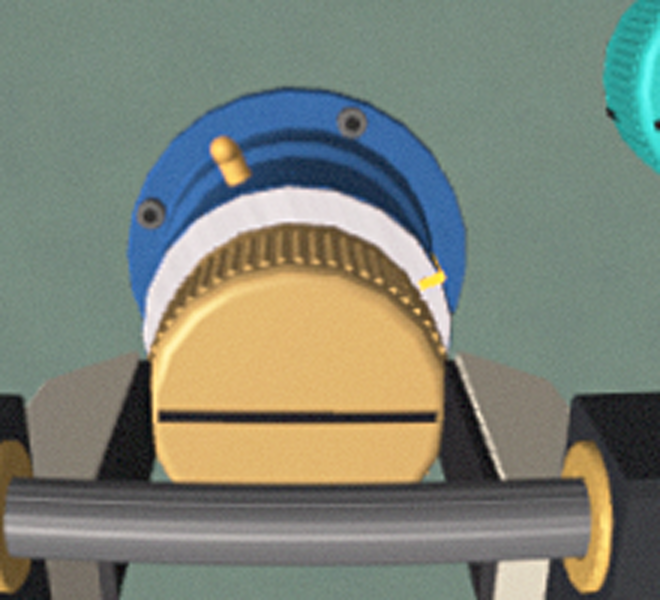

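No slip: the line is still at crop y≈416. About 155° remains.

Request:
{"api": "jog_arm", "payload": {
  "dp": [
    [0,0,0.00033],
    [0,0,0.00033],
    [0,0,0.00033],
    [0,0,0.00034],
    [0,0,0.00033],
    [0,0,0.00033],
    [0,0,0.00034],
    [0,0,0.00033],
    [0,0,0.00033],
    [0,0,0]
  ],
  "twist": [10,10,10,10,10,10,10,10,10,0]
}}

```text
time: 14.52
tool_pos: [459.8, -242.3, 67.4]
tcp_rot: [3.141, -0.001, -0.168]
contact_force: [-0.5, -0.2, 4.2]
grip_width: 51.7
finger_force: 30.0
```

Request:
{"api": "jog_arm", "payload": {
  "dp": [
    [0,0,0.00033],
    [0,0,0.00033],
    [0,0,0.00033],
    [0,0,0.00033],
    [0,0,0]
  ],
  "twist": [10,10,10,10,0]
}}

```text
time: 15.15
tool_pos: [459.7, -242.4, 66.1]
tcp_rot: [-3.142, -0.001, -0.867]
contact_force: [-0.7, -0.3, 5.3]
grip_width: 51.8
finger_force: 30.0
```

```bash
python3 - <<'E'
from h import *
o=bot.get_obs(); print({k:np.round(o[k],3) for k in('tool_pos','tcp_rot','contact_force','moment','joint_positions')})
E
```

```text
{'tool_pos': array([ 459.69 , -242.39 ,   66.056]), 'tcp_rot': array([-3.142e+00, -1.000e-03, -8.670e-01]), 'contact_force': array([-0.7  , -0.322,  5.3  ]), 'moment': array([ 0.065,  0.169, -0.09 ]), 'joint_positions': array([-0.633,  0.485,  1.722, -0.   ,  0.933,  1.805])}
```

Request:
{"api": "jog_arm", "payload": {
  "dp": [
    [0,0,0.0003],
    [0,0,0.0001],
    [0,0,0]
  ],
  "twist": [10,5,0]
}}

```text
time: 15.52
tool_pos: [459.9, -242.6, 65.8]
tcp_rot: [-3.141, -0.002, -1.127]
contact_force: [0.1, -0.4, 5.4]
grip_width: 51.9
finger_force: 30.0
```

Request:
{"api": "jog_arm", "payload": {
  "dp": [
    [0,0,0.0001],
    [0,0,0]
  ],
  "twist": [5,0]
}}

```text
time: 15.78
tool_pos: [460.0, -242.6, 65.8]
tcp_rot: [-3.141, -0.002, -1.215]
contact_force: [-0.1, -1.1, 6.7]
grip_width: 51.8
finger_force: 30.0
```

```bash
python3 - <<'E'
from h import *
o=bot.get_obs(); print({k:np.round(o[k],3) for k in('tool_pos','tcp_rot','contact_force','moment','joint_positions')})
b=bot.capture('wrist'); cv2.imwrite('pics/w7.png',b)
cv2.imwrite('pics/w7c.png',cv2.resize(b[130:330,180:400],(660,600),interpolation=cv2.INTER_CUBIC))
E
```

```text
{'tool_pos': array([ 459.969, -242.633,   65.794]), 'tcp_rot': array([-3.141e+00, -2.000e-03, -1.215e+00]), 'contact_force': array([-0.146, -1.086,  6.694]), 'moment': array([ 0.028,  0.147, -0.114]), 'joint_positions': array([-0.633,  0.486,  1.722, -0.   ,  0.931,  2.153])}
```

View pics/w7c.png

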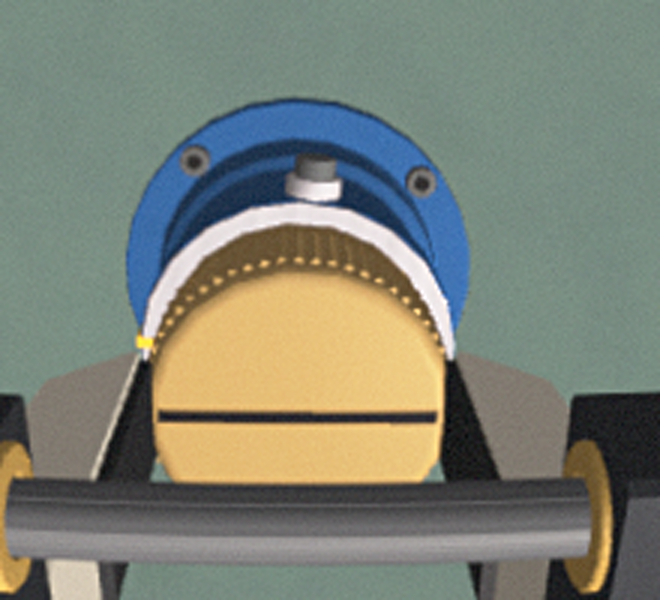

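The yellow mark is nearly in line and the height has stopped falling, so the cap is at the seat. I'll add a last nudge of 5° and a short hold.

Request:
{"api": "jog_arm", "payload": {
  "dp": [
    [0,0,0.0001],
    [0,0,0],
    [0,0,0]
  ],
  "twist": [5,0,0]
}}

```text
time: 16.2
tool_pos: [460.0, -242.6, 65.8]
tcp_rot: [-3.14, -0.002, -1.301]
contact_force: [-0.6, -1.6, 7.1]
grip_width: 51.6
finger_force: 30.0
```

```bash
python3 - <<'E'
from h import *
o=bot.get_obs(); print({k:np.round(o[k],3) for k in('tool_pos','tcp_rot','contact_force','moment','joint_positions')})
E
```

```text
{'tool_pos': array([ 460.041, -242.62 ,   65.777]), 'tcp_rot': array([-3.140e+00, -2.000e-03, -1.301e+00]), 'contact_force': array([-0.572, -1.559,  7.079]), 'moment': array([ 0.06 ,  0.118, -0.185]), 'joint_positions': array([-0.633,  0.486,  1.722, -0.   ,  0.931,  2.239])}
```

Request:
{"api": "jog_arm", "payload": {
  "dp": [
    [0,0,-0.00034],
    [0,0,-0.00034],
    [0,0,-0.00034],
    [0,0,-0.00034],
    [0,0,-0.00034],
    [0,0,-0.00034],
    [0,0,-0.00034],
    [0,0,-0.00034],
    [0,0,-0.00034],
    [0,0,0]
  ],
  "twist": [-10,-10,-10,-10,-10,-10,-10,-10,-10,0]
}}

```text
time: 17.45
tool_pos: [459.6, -242.3, 68.3]
tcp_rot: [3.141, -0.0, 0.267]
contact_force: [1.1, -1.3, 3.4]
grip_width: 51.8
finger_force: 30.0
```

```bash
python3 - <<'E'
from h import *
o=bot.get_obs(); print({k:np.round(o[k],3) for k in('tool_pos','tcp_rot','contact_force','moment','grip_width','finger_force')})
b=bot.capture('wrist'); cv2.imwrite('pics/w8.png',b)
cv2.imwrite('pics/w8c.png',cv2.resize(b[130:330,180:400],(660,600),interpolation=cv2.INTER_CUBIC))
E
```

```text
{'tool_pos': array([ 459.579, -242.262,   68.293]), 'tcp_rot': array([ 3.141, -0.   ,  0.267]), 'contact_force': array([ 1.069, -1.287,  3.363]), 'moment': array([-0.046,  0.049,  0.036]), 'grip_width': np.float64(51.76), 'finger_force': np.float64(30.003)}
```

View pics/w8c.png

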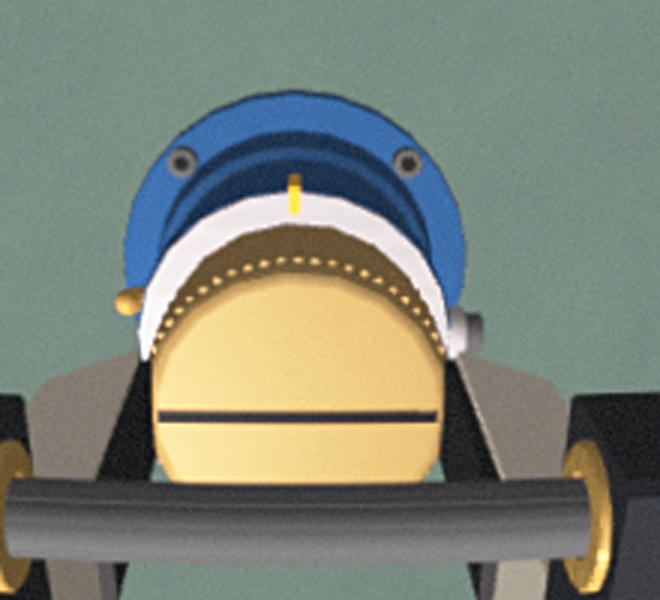

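The line is square to the yellow mark at crop (295,195), the rim is about 2.5 mm up and the grip is 30 N. I'm handing in.

```bash
python3 -c "
from plant import bot
print(bot.close_job())"
```

```text
the job is handed in; nothing more can be done
None
```

The cap is screwed home, backed off 90° (rim about 2.5 mm above the seat, black line square to the index marks) and still gripped at 30 N; I handed the job in at about 17.5 s, but the hand-in gave no verdict.

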